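# Put the stacked check weights back in their cradles

### The arm

A 7-joint arm with a two-finger parallel gripper is mounted at the origin on a cart in front of the work surface, level with it; the furniture and walls round the work are solid. World frame = base frame: x ahead of the robot, y to its left, z up, the work surface at z = 0. Lengths are in m, angles in rad, forces in N, time in s.
With the tool pointing down it reaches from about 0.425 to 0.875 m from the base axis. Payload 4.7 kg.
Tool frame: the origin (TCP) lies at the very end of the fingers, on their centre line; the grasp point (between the pads) lies 19 mm behind it; z points along the fingers, y is the line along which they close (so a half turn about z gives the same grasp; the last joint's range is limited). The gripper opens to 87 mm and grips with 3 to 60 N. Pads are 19 mm wide; open, the fingers measure 117 mm over their backs; the gripper's body (75 mm by 190 mm) begins 51 mm behind the grasp point.
Start: joints at [1.127, 0.321, -0.07, 1.45, 0.023, 1.371, -0.057], TCP at [0.287, -0.583, 0.223] pointing down, gripper open.
Joint ranges: [-2.86, 2.86], [-0.3, 2.09], [-1.38, 1.24], [0.06, 2.45], [-1.56, 4.7], [0.09, 2.05], [-2.69, 2.69]. Speed limits (rad/s): [2.57, 2.57, 3.14, 3.14, 3.14, 3.14, 3.14].

### API

Orientations are given as a rotation vector (axis times angle).
In Python, from bench import get_state, get_image, get_calibration, close_job gives the robot as it stands.
- The arm moves only by the shell command python3 -m crank 'ROWS' [FORCE]. ROWS is JSON, a list of rows, each a list of 5 numbers: the opening, from 0 (shut) to 1 (fully open), then the shift along the world's x, y, z in units of 0.2 m (1.0 is 0.2 m), then the turn about the world's z in units of 2 pi rad (1.0 is 2 pi rad). A call has 1 to 5 rows; each row is the pose to reach, as a shift and turn from the pose commanded when the call began, turning the shorter way round; what a row does not reach only later rows make up. A row lasts 1/8 s, in which the tool goes at most 62.5 mm and 10.7 degrees, less where a joint would pass 70% of its speed; a pose out of reach is approached as far as the arm can. A call with a number of a shift or a turn outside -1 to 1 is refused whole. A call with a gripper value outside its range is refused whole. The fingers move at their own pace and stop on an object; FORCE is the grip in N (left out, the last holds). Time passes only in rows, so rows that repeat a pose let the fingers close. It gives the time, the measured TCP pose, the force, the opening and the grip force at its end, in the units of the state.
- get_state(): the state, without advancing time (a new reading comes with each control period).
- get_image(name): name is "scene" or "side" or "wrist"; returns the picture (384x512x3 uint8, red, green, blue); there is no depth.
- get_calibration(name): a dict with "fovy" (degrees; the focal length in pixels is half the picture's height over the tangent of half this angle, whatever the lens; pixels are square), "cx", "cy" (the principal point, pixels), "k1" (the pictures are not rectified: a ray, as slopes to the right and down, at radius r is drawn at 1 + k1 r^2 times it, then the intrinsics apply), "R" (3x3) and "t" (3): a world point X has camera coordinates R X + t. Camera axes: x right, y down, z forward; pixel columns grow to the right and rows downward; lengths in m; the calibration is good to about 2 mm. A picture is of the moment at which its call begins: read the wrist's pose just before it. get_calibration takes no time and is no camera call; for the wrist camera it gives the pose at the moment of the call.
- close_job(): hands the job in; it is judged then, once.
The state is a dict: "time": time; "joint_positions": joint angles; "qd": joint speeds; "joint_torque": joint torques, N m; "position": TCP position; "tool_rot": TCP orientation; "ft_force": force on the tool from outside, world axes, zero at the start; "torque": the same for the moment, N m; "grip_width": opening from 0.0 (shut) to 1.0 (fully open); "grip_force": force on a finger pad.
Only numpy, scipy, OpenCV 4.12 (cv2) and the standard library are available. Lean on these libraries where they do the work, as an engineer would, in place of code of your own. Each camera call takes 0.05 s, during which the arm holds its last target. There are 200 camera calls.

### The job

The balance has been checked and its four steel check weights were left in a stack. Take the stack apart and set each weight down, without dropping it, flat on the floor of the recess of the wooden cradle made for its size (biggest weight in the biggest recess, and so on down). Leave the loose dropper bottle and the cream streak block that stand among the work where they are.

Things in the scene. Friction and masses are not known exactly. Their poses are not given: they have to be found in the camera images.
- large_weight_center (a point): centre of the large steel check weight, a plain upright solid disc 60 mm in diameter and 28 mm tall (the point is half-way up, on its axis; z is its axis), about 0.62 kg; at the start at the bottom of the stack, on the worktop
- large_cradle: light wooden block 86 x 86 mm, 12 mm tall, fixed to the worktop, with one round blind recess 70 mm in diameter and 7 mm deep in the middle of its top (2 mm chamfer round the mouth, recess floor 5 mm above the worktop): the cradle of the large (60 mm) weight. Origin at the centre of its underside, z up, x and y along its sides
- medium_weight_center (a point): centre of the medium steel check weight, a plain upright solid disc 46 mm in diameter and 26 mm tall (the point is half-way up, on its axis; z is its axis), about 0.34 kg; at the start second from the bottom, on the large one
- medium_cradle: light wooden block 72 x 72 mm, 12 mm tall, fixed to the worktop, with one round blind recess 56 mm in diameter and 7 mm deep in the middle of its top (2 mm chamfer round the mouth, recess floor 5 mm above the worktop): the cradle of the medium (46 mm) weight. Origin at the centre of its underside, z up, x and y along its sides
- small_weight_center (a point): centre of the small steel check weight, a plain upright solid disc 34 mm in diameter and 24 mm tall (the point is half-way up, on its axis; z is its axis), about 0.17 kg; at the start third from the bottom, on the medium one
- small_cradle: light wooden block 60 x 60 mm, 12 mm tall, fixed to the worktop, with one round blind recess 44 mm in diameter and 7 mm deep in the middle of its top (2 mm chamfer round the mouth, recess floor 5 mm above the worktop): the cradle of the small (34 mm) weight. Origin at the centre of its underside, z up, x and y along its sides
- tiny_weight_center (a point): centre of the tiny steel check weight, a plain upright solid disc 22 mm in diameter and 22 mm tall (the point is half-way up, on its axis; z is its axis), about 0.07 kg; at the start on top of the stack
- tiny_cradle: light wooden block 48 x 48 mm, 12 mm tall, fixed to the worktop, with one round blind recess 32 mm in diameter and 7 mm deep in the middle of its top (2 mm chamfer round the mouth, recess floor 5 mm above the worktop): the cradle of the tiny (22 mm) weight. Origin at the centre of its underside, z up, x and y along its sides
- bottle_center (a point): centre (half-way up) of the loose amber glass dropper bottle that stands among the work, 39 mm in diameter, 104 mm tall; to be left where it is
- block_center (a point): centre (half-way up) of the loose cream streak block, 68 mm (its x) by 140 mm (its y), 44 mm tall; to be left where it is
Not all that is in view belongs to the job. What is shaped like the part that bears medium_weight_center but pink is not meant.

How it is judged:
At the end, for the whole second after the job is handed in: Each of the four weights stands upright (within 0.1 rad) and still in the recess of its own cradle: its axis within 8 mm of the cradle's centre and its underside on the recess floor within 2.5 mm; nothing is held (horizontal distance between large_weight_center and large_cradle below 0.008 m and z of large_weight_center in the frame of large_cradle between 0.0165 and 0.0215 m and angle between each of large_weight_center, medium_weight_center, small_weight_center, tiny_weight_center's own z axis and vertical below 0.1 rad and linear speed of each of large_weight, medium_weight, small_weight, tiny_weight below 0.02 m/s and horizontal distance between medium_weight_center and medium_cradle below 0.008 m and z of medium_weight_center in the frame of medium_cradle between 0.0155 and 0.0205 m and horizontal distance between small_weight_center and small_cradle below 0.008 m and z of small_weight_center in the frame of small_cradle between 0.0145 and 0.0195 m and horizontal distance between tiny_weight_center and tiny_cradle below 0.008 m and z of tiny_weight_center in the frame of tiny_cradle between 0.0135 and 0.0185 m); the robot touches nothing.
It fails at once if the dropper bottle among the work is pushed away or knocked over (distance of bottle_center from where it was at the start of the episode above 0.02 m or angle between bottle_center's own z axis and vertical above 0.5 rad).
It fails at once if the streak block is pushed away (distance of block_center from where it was at the start of the episode above 0.02 m).
It fails at once if a weight is dropped (moves faster than 0.6 m/s while the fingers do not hold it) ((linear speed of large_weight above 0.6 m/s and contact force between the fingers and large_weight below 0.05 N) or (linear speed of medium_weight above 0.6 m/s and contact force between the fingers and medium_weight below 0.05 N) or (linear speed of small_weight above 0.6 m/s and contact force between the fingers and small_weight below 0.05 N) or (linear speed of tiny_weight above 0.6 m/s and contact force between the fingers and tiny_weight below 0.05 N)).
It also fails if it takes over 106 s, if anything falls off the work surface, if the arm or the gripper's body presses on something with over 40 N, if the wrist force passes 120 N, or if a joint passes its speed limit or range.

## Working session

There is one attempt and no reset: what is moved stays moved. The work goes in short steps, Python scripts to look and compute and a shell command to move; the robot and the scene stay as the last step left them, time stands still between calls to the robot, and variables do not carry over. Pictures are saved under pics/ and viewed, at most 14 in all, crops included, and the job is handed in when it is done.

```bash
mkdir -p pics
cat > h.py <<'E'
import numpy as np, cv2, json
from bench import *
def K(c,h=384):
    f=h/2/np.tan(np.radians(c["fovy"])/2); return np.array([[f,0,c["cx"]],[0,f,c["cy"]],[0,0,1.]]), np.array([c["k1"],0,0,0.])
def ray(c,px):
    k,d=K(c); R=np.array(c["R"]);t=np.array(c["t"])
    u=cv2.undistortPoints(np.array(px,float).reshape(-1,1,2),k,d).reshape(-1,2)
    return -R.T@t, np.c_[u,np.ones(len(u))]@R
def onz(c,px,z):
    o,d=ray(c,px); return o+d*((z-o[2])/d[:,2])[:,None]
def proj(c,X):
    k,d=K(c); return cv2.projectPoints(np.array(X,float).reshape(-1,1,3),cv2.Rodrigues(np.array(c["R"]))[0],np.array(c["t"],float),k,d)[0].reshape(-1,2)
def snap(n,f):
    c=get_calibration(n); im=get_image(n); cv2.imwrite(f"pics/{f}.png",im[:,:,::-1]); json.dump({k:np.array(v).tolist() for k,v in c.items()},open(f"pics/{f}.json","w")); return im,c
def load(f): return cv2.imread(f"pics/{f}.png"),json.load(open(f"pics/{f}.json"))
E
python3 - <<'E'
from h import *
print(get_state())
a=[snap(n,n+"0") for n in("scene","side")]
for i,c in a: print(-np.array(c["R"]).T@np.array(c["t"]),c["fovy"],c["k1"])
E
```

```text
{'time': 0.0, 'joint_positions': array([ 1.12710661,  0.32180746, -0.07007433,  1.45168612,  0.02257357,
        1.37080164, -0.0568932 ]), 'qd': array([ 0.00060378,  0.00098409,  0.00041183,  0.00165525, -0.00051142,
        0.00110159,  0.00024641]), 'joint_torque': array([-1.33857343e-04, -4.91294968e+01, -4.04090434e-01, -3.12524915e+01,
       -6.40406599e-02,  4.37401340e-02,  1.56534184e-04]), 'position': array([ 0.28698744, -0.58258753,  0.22146594]), 'tool_rot': array([-3.05784581e+00, -7.12446814e-01,  7.99720470e-04]), 'ft_force': array([0.77404834, 1.28292399, 0.52028572]), 'torque': array([ 5.90018144e-02,  1.01635505e-02, -2.49229607e-05]), 'grip_force': 0.0, 'grip_width': 0.9980614761654468}
[-0.07285615  0.71287992  0.86918641] 43.97965008609186 -0.08056498355701414
[ 0.29180731 -0.85147857  0.52520478] 57.33383615613633 -0.07569624690691647
```

View pics/scene0.png

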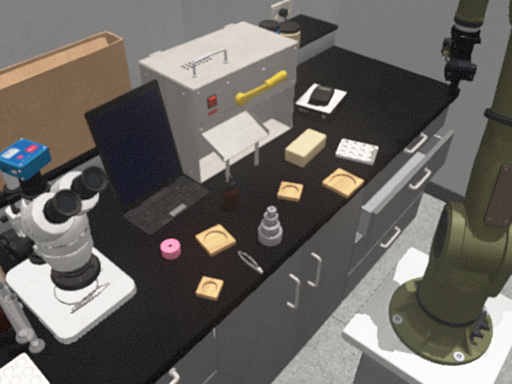

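View pics/side0.png

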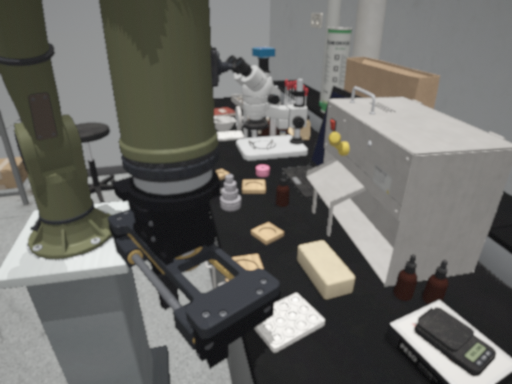

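The scene view shows the stack at (270,225) and the pink decoy disc at (171,249). The cradles are at (216,239), (210,288), (290,191) and (343,182), the bottle at (231,193), and the block at (306,148). In the side view the stack is at (231,192), cradles at (254,187), (267,233), (248,262) and (221,174), the bottle at (282,194), and the block at (326,268).

Run:
```python
from h import *
im,c=load("scene0")
hsv=cv2.cvtColor(im,cv2.COLOR_BGR2HSV)
m=cv2.inRange(hsv,(10,60,110),(28,255,255)); m[:150]=0
cs,_=cv2.findContours(m,cv2.RETR_EXTERNAL,cv2.CHAIN_APPROX_NONE)
for k in cs:
    if cv2.contourArea(k)<150: continue
    P=onz(c,cv2.convexHull(k).reshape(-1,2),0.012)[:,:2].astype(np.float32)
    r=cv2.minAreaRect(P*1000); print(cv2.boundingRect(k),"rect",np.round(r[0]),np.round(r[1]),round(r[2]))
# block top
m=cv2.inRange(hsv,(15,25,120),(35,140,255)); m[:125]=0; m[170:]=0; m[:,:280]=0;m[:,330:]=0
k=max(cv2.findContours(m,0,2)[0],key=cv2.contourArea); print("blk",cv2.boundingRect(k)); print(np.round(onz(c,cv2.approxPolyDP(cv2.convexHull(k),3,True).reshape(-1,2),0.044),3))
# stack: sizes along rows
s,cs2=load("side0")
for n,img,cc,(x,y,w,h),b in(("scene",im,c,(245,200,50,50),(231,193)),("side",s,cs2,(210,165,50,55),(282,195))):
    cv2.imwrite(f"pics/crop_{n}.png",cv2.resize(img[y:y+h,x:x+w],None,fx=8,fy=8,interpolation=cv2.INTER_CUBIC))
a=cv2.hconcat([cv2.resize(cv2.imread("pics/crop_scene.png"),(400,440)),cv2.imread("pics/crop_side.png")]);cv2.imwrite("pics/crops.png",a)
# triangulate stack tip (scene 270,207 / side 229,174 ) via both on plane z=.1
print(onz(c,[(270,208)],.1),onz(cs2,[(229,176)],.1)); print(onz(c,[(270,242)],0),onz(cs2,[(231,209)],0))
print("bottle",onz(c,[(231,209)],0),onz(cs2,[(282,205)],0))
for o in(0.,): print(proj(c,[[.6,0,0],[.6,.1,0],[.7,0,0]]))
```

```text
(195, 276, 29, 24) rect [434. 267.] [53. 57.] 24
(195, 224, 41, 32) rect [528. 150.] [77. 81.] 78
(277, 181, 26, 20) rect [ 500. -118.] [65. 74.] 26
(322, 168, 42, 29) rect [ 410. -248.] [100.  94.] 89
(285, 150, 35, 17) rect [ 561. -265.] [107.  81.] 41
(41, 150, 46, 24) rect [1100.  224.] [115. 115.] 41
blk (285, 128, 42, 38)
[[ 0.559 -0.375  0.044]
 [ 0.527 -0.317  0.044]
 [ 0.518 -0.206  0.044]
 [ 0.571 -0.191  0.044]
 [ 0.607 -0.233  0.044]
 [ 0.621 -0.359  0.044]]
[[0.4373031  0.05008903 0.1       ]] [[0.43445856 0.04313063 0.1       ]]
[[0.42454892 0.06127149 0.        ]] [[0.43471029 0.02779562 0.        ]]
bottle [[0.58038055 0.03574224 0.        ]] [[0.58766207 0.01614311 0.        ]]
[[234.55612755 199.16124654]
 [208.96941621 218.20388578]
 [208.67354602 183.92516923]]
```

View pics/crops.png

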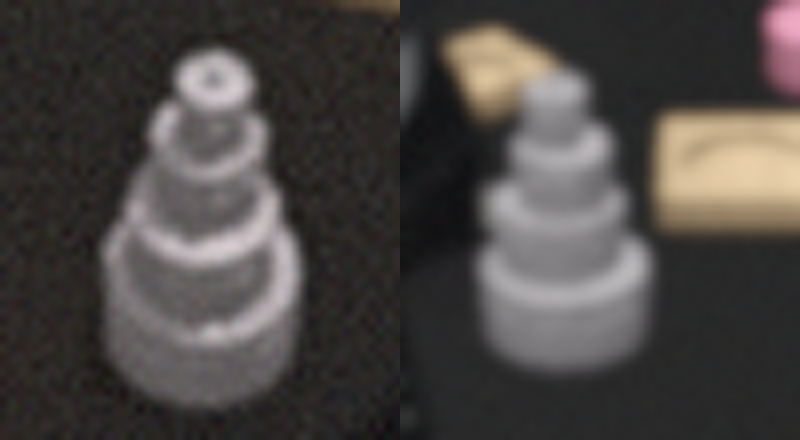

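The crop shows a plain grey stack with four steps: tiny at the top, scene pixel ≈(272,208), and the large weight's base at ≈(270,245). Only the pink disc at (171,249) could be taken for a weight, and the grey stack members are the ones I want. Next I move over the stack with the closing line at 45°, which stays clear of the bottle.

```bash
python3 -m crank '[[1,0.14,0.23,0.07,0.03],[1,0.28,0.46,0.13,0.06],[1,0.42,0.7,0.2,0.09],[1,0.56,0.92,0.2,0.12]]'; python3 -m crank '[[1,0.1,0.3,0,0.03],[1,0.2,0.6,0,0.06],[1,0.3,0.9,0,0.09],[1,0.3,1,0,0.12]]'; python3 -m crank '[[1,0,0.3,0,0.03],[1,-0.03,0.6,0,0.06],[1,-0.05,0.9,0,0.062],[1,-0.05,1,0,0.062]]';python3 -m crank '[[1,-0.05,0.2,0,0],[1,-0.05,0.23,0,0],[1,-0.05,0.23,0,0],[1,-0.05,0.23,0,0]]'
python3 -c "
from h import *
s=get_state();print(s['position'],s['tool_rot'],s['joint_positions']);i,c=snap('wrist','w1');snap('scene','scene1');snap('side','side1')
print(-np.array(c['R']).T@np.array(c['t']),np.array(c['R'])[2],c['fovy'],c['k1'])"
```

```text
time: 0.6
position: [0.4005, -0.3976, 0.2636]
tool_rot: [2.578, 1.791, 0.0]
ft_force: [0.0, -0.1, -0.2]
grip_width: 0.996
grip_force: 0.0
time: 1.1
position: [0.4606, -0.1941, 0.2625]
tool_rot: [-1.735, -2.618, -0.002]
ft_force: [-0.1, -0.7, 0.2]
grip_width: 1.0
grip_force: 0.0
time: 1.6
position: [0.4486, 0.0052, 0.2626]
tool_rot: [1.206, 2.901, -0.0]
ft_force: [-0.4, -1.3, 0.2]
grip_width: 1.001
grip_force: 0.0
time: 2.1
position: [0.4394, 0.0455, 0.2624]
tool_rot: [-1.218, -2.896, 0.0]
ft_force: [1.4, -0.8, 0.2]
grip_width: 0.998
grip_force: 0.0
[0.43937151 0.04551797 0.26237281] [-1.21786293e+00 -2.89561964e+00  2.97368490e-04] [ 0.62347284 -0.15318549 -0.69934082  1.8492974  -0.09961418  1.4110287
  0.72040188]
[0.38206135 0.10416878 0.42441122] [ 0.20846933 -0.21362912 -0.95441246] 71.9023072106755 -0.04987909489767685
```

View pics/w1.png

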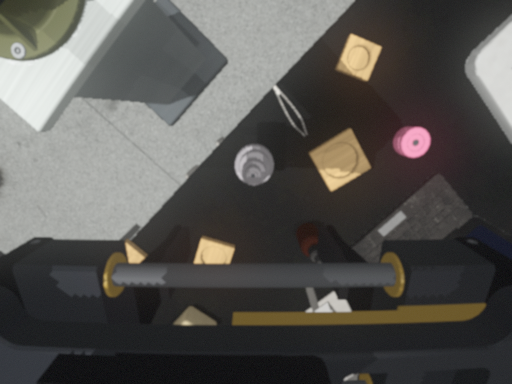

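The wrist view shows the stack at (254,165), the tiny cradle at (358,58), the medium at (340,160), the small at (214,252), the pink disc at (412,141) and the bottle at (310,240). I'll crop the stack and measure the cradles.

Run:
```python
from h import *
im,c=load("w1")
hsv=cv2.cvtColor(im,cv2.COLOR_BGR2HSV)
m=cv2.inRange(hsv,(8,60,110),(28,255,255)); m[300:]=0
for k in cv2.findContours(m,0,1)[0]:
    if cv2.contourArea(k)<200: continue
    r=cv2.minAreaRect((onz(c,cv2.convexHull(k).reshape(-1,2),0.012)[:,:2]*1000).astype(np.float32)); print(cv2.boundingRect(k),np.round(r[0],1),np.round(r[1],1),round(r[2]))
cr=cv2.resize(im[135:195,224:284],None,fx=10,fy=10,interpolation=cv2.INTER_CUBIC)
# predicted circles if axis at (.437,.046)
t=np.linspace(0,2*np.pi,60)
for z,r in((.1,.011),(.078,.017),(.054,.023),(.028,.03)):
    p=proj(c,np.c_[.437+r*np.cos(t),.046+r*np.sin(t),0*t+z]); p=(p-[224,135]+.5)*10
    cv2.polylines(cr,[p.astype(int)],True,(0,255,255),1)
cv2.imwrite("pics/c1.png",cr)
print(onz(c,[(310,235)],.08),onz(c,[(234,165),(274,165),(254,146),(254,186)],.028))
```

```text
(125, 239, 21, 25) [ 392.4 -218.2] [37.1 44.8] 88
(193, 237, 42, 28) [ 499.  -115.5] [63.9 57.1] 27
(310, 129, 61, 63) [530.2 148. ] [75.3 76.2] 77
(336, 33, 46, 48) [435.3 264.8] [52.7 51.6] 26
[[0.5574075 0.0408637 0.08     ]] [[0.41423907 0.02888382 0.028     ]
 [0.4575932  0.07131349 0.028     ]
 [0.41590617 0.07052484 0.028     ]
 [0.45903103 0.02650452 0.028     ]]
```

View pics/c1.png

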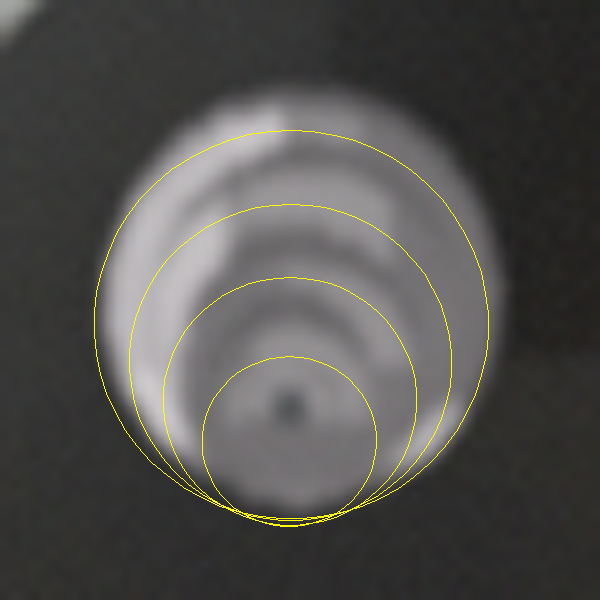

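Run:
```python
from h import *
im,c=load("w1")
print(onz(c,[(224+28.9-.5,135+40.7-.5)],.1), onz(c,[(224+30.1-.5,135+28.9-.5)],.028))
s=get_state();print(s['position'],s['time'])
```

```text
[[0.43378099 0.04924529 0.1       ]] [[0.43377586 0.05141868 0.028     ]]
[0.43937366 0.04592366 0.26243089] 2.25
```

```bash
python3 -m crank '[[0.7,-0.027,0.016,-0.2,0],[0.6,-0.027,0.016,-0.5,0],[0.6,-0.027,0.016,-0.75,0],[0.6,-0.027,0.016,-0.875,0],[0.6,-0.027,0.016,-0.875,0]]' 15; python3 -m crank '[[0.1,0,0,0,0],[0.1,0,0,0,0],[0.1,0,0,0,0],[0.1,0,0,0,0],[0.1,0,0,0,0]]'
```

```text
time: 2.88
position: [0.4322, 0.0497, 0.0859]
tool_rot: [-1.214, -2.893, 0.001]
ft_force: [0.4, -0.1, 0.3]
grip_width: 0.617
grip_force: 0.0
time: 3.5
position: [0.4343, 0.05, 0.0881]
tool_rot: [1.215, 2.896, 0.0]
ft_force: [-0.6, -0.3, 4.8]
grip_width: 0.25
grip_force: 15.0
```

Tiny is gripped at 21.8 mm, which matches its 22 mm diameter. I lift it and stop short of its cradle for a closer look.

```bash
python3 -m crank '[[0.1,0,0,0.1,0],[0.1,0,0,0.3,0],[0.1,0,0.2,0.5,0],[0.1,0,0.45,0.5,0],[0.1,0,0.7,0.5,0]]';python3 -m crank '[[0.1,0,0.1,0,0],[0.1,0,0.1,0,0],[0.1,0,0.1,0,0],[0.1,0,0.1,0,0]]'
cat >> h.py <<'E'
def cradles(f,zs=.012,lim=384):
    im,c=load(f); hsv=cv2.cvtColor(im,cv2.COLOR_BGR2HSV)
    m=cv2.inRange(hsv,(8,60,110),(28,255,255)); m[lim:]=0
    cam=-np.array(c["R"]).T@np.array(c["t"])
    for k in cv2.findContours(m,0,1)[0]:
        if cv2.contourArea(k)<300: continue
        H=cv2.convexHull(k).reshape(-1,2)
        r=cv2.minAreaRect((onz(c,H,zs)[:,:2]*1000).astype(np.float32)); a=np.array(r[0])
        print(cv2.boundingRect(k),"rect@top",np.round(r[0],1),np.round(r[1],1),round(r[2]),"cam",np.round(cam*1000))
E
python3 -c "
from h import *
s=get_state();print(s['position'],s['grip_width']);snap('wrist','w2');cradles('w2')"
```

```text
time: 4.12
position: [0.4341, 0.1913, 0.1882]
tool_rot: [1.216, 2.894, 0.0]
ft_force: [0.4, -0.3, -1.4]
grip_width: 0.242
grip_force: 15.0
time: 4.62
position: [0.4341, 0.2086, 0.1874]
tool_rot: [1.218, 2.895, -0.001]
ft_force: [0.2, -0.2, -1.1]
grip_width: 0.249
grip_force: 15.0
[0.43412022 0.20856678 0.18738647] 0.24940325199123628
(262, 123, 49, 48) rect@top [435.4 265.2] [49.3 49.1] 25 cam [377. 267. 349.]
```

View pics/w2.png

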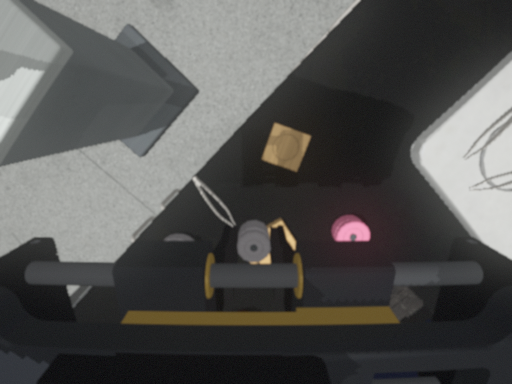

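Tiny is held upright at (253,243), and its cradle at (286,147) measures (0.4355, 0.2652). I place it now.

```bash
python3 -c "
from h import *
im,c=load('w2');print(onz(c,[(253,247)],.199))"
python3 -m crank '[[0.1,0.008,0.284,-0.1,0],[0.1,0.008,0.284,-0.35,0],[0.1,0.008,0.284,-0.6,0],[0.1,0.008,0.284,-0.78,0],[0.1,0.008,0.284,-0.78,0]]'; python3 -m crank '[[0.1,0,0,-0.03,0],[0.1,0,0,-0.06,0],[0.1,0,0,-0.06,0],[0.1,0,0,-0.06,0]]'
```

```text
[[0.43367517 0.2086141  0.199     ]]
time: 5.3
position: [0.4335, 0.265, 0.0292]
tool_rot: [-1.214, -2.893, 0.007]
ft_force: [0.5, -0.3, 0.6]
grip_width: 0.243
grip_force: 15.0
time: 5.8
position: [0.4359, 0.267, 0.0202]
tool_rot: [1.215, 2.896, 0.001]
ft_force: [-0.2, -0.6, -0.6]
grip_width: 0.247
grip_force: 15.0
```

```bash
python3 -m crank '[[0.1,0,-0.007,-0.008,0],[0.1,0,-0.007,-0.016,0],[0.1,0,-0.007,-0.023,0],[0.1,0,-0.007,-0.023,0],[0.1,0,-0.007,-0.023,0]]'
```

```text
time: 6.42
position: [0.4355, 0.2654, 0.0152]
tool_rot: [1.215, 2.897, -0.0]
ft_force: [-1.1, -0.9, 3.3]
grip_width: 0.247
grip_force: 15.0
```

```bash
python3 -m crank '[[0.6,0,0,0,0],[0.6,0,0,0,0],[0.6,0,0,0,0],[0.6,0,0,0.1,0],[0.6,0,0,0.4,0]]'; python3 -m crank '[[0.6,0,-0.1,0.3,0],[0.6,0,-0.4,0.4,0],[0.6,0,-0.7,0.4,0],[0.6,0,-0.7,0.4,0]]'
python3 - <<'E'
from h import *
s=get_state();print(s['position']);im,c=snap('wrist','w3');cradles('w3')
a=proj(c,[[.4357,.2652,.027]])[0];print(a)
x,y=[int(v) for v in a]; cv2.imwrite("pics/c3.png",cv2.resize(im[max(y-40,0):y+40,x-40:x+40,::-1],None,fx=6,fy=6,interpolation=2))
E
```

```text
time: 7.05
position: [0.4337, 0.2645, 0.0947]
tool_rot: [-1.213, -2.893, 0.005]
ft_force: [1.0, -0.7, 0.4]
grip_width: 0.591
grip_force: 0.0
time: 7.55
position: [0.4362, 0.1204, 0.1762]
tool_rot: [1.227, 2.888, -0.004]
ft_force: [0.2, 0.3, -0.0]
grip_width: 0.601
grip_force: 0.0
[0.43619612 0.12037923 0.17617382]
(174, 302, 273, 23) rect@top [650.3  30.6] [430.7  41.5] 43 cam [379. 180. 338.]
(335, 253, 17, 45) rect@top [629.3 108.1] [20.9 76.7] 55 cam [379. 180. 338.]
(282, 174, 76, 70) rect@top [529.2 149.2] [76.5 79.8] 77 cam [379. 180. 338.]
(312, 64, 57, 56) rect@top [435.1 265.3] [51.2 50.6] 25 cam [379. 180. 338.]
[343.97817643  91.36307231]
```

View pics/c3.png

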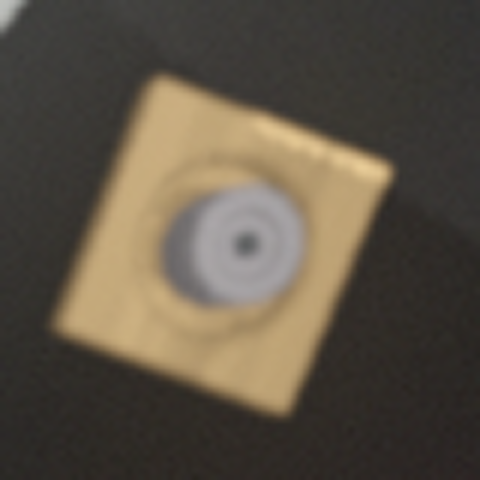

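Tiny is seated and upright in its recess, its top at crop (247,243). Next is small.

```bash
python3 -m crank '[[0.75,-0.011,-0.3,0,0],[0.75,-0.011,-0.354,-0.15,0],[0.75,-0.011,-0.354,-0.4,0],[0.75,-0.011,-0.354,-0.56,0],[0.75,-0.011,-0.354,-0.56,0]]' 20; python3 -m crank '[[0.75,0,0,0,0],[0.2,0,0,0,0],[0.2,0,0,0,0],[0.2,0,0,0,0],[0.2,0,0,0,0]]'
```

```text
time: 8.22
position: [0.4313, 0.0568, 0.0616]
tool_rot: [-1.208, -2.894, -0.001]
ft_force: [0.1, -0.3, 0.8]
grip_width: 0.747
grip_force: 0.0
time: 8.85
position: [0.4331, 0.0543, 0.0632]
tool_rot: [1.215, 2.897, -0.001]
ft_force: [-0.1, -0.2, 3.4]
grip_width: 0.382
grip_force: 20.6
```

```bash
python3 -m crank '[[0.2,0,0,0.1,0],[0.2,0,0,0.35,0],[0.2,0.1,-0.2,0.6,0],[0.2,0.2,-0.4,0.6,0],[0.2,0.3,-0.6,0.6,0]]';python3 -m crank '[[0.2,0.12,-0.24,0,0],[0.2,0.24,-0.42,0,0],[0.2,0.24,-0.42,0,0],[0.2,0.24,-0.42,0,0],[0.2,0.24,-0.42,0,0]]'
python3 -c "
from h import *
s=get_state();print(s['position'],s['grip_width']);snap('wrist','w4');cradles('w4')"
```

```text
time: 9.48
position: [0.4942, -0.0671, 0.1838]
tool_rot: [1.215, 2.895, -0.001]
ft_force: [0.5, 0.0, -1.6]
grip_width: 0.385
grip_force: 20.0
time: 10.1
position: [0.5409, -0.1478, 0.183]
tool_rot: [-1.212, -2.898, 0.0]
ft_force: [-0.4, -0.5, -1.3]
grip_width: 0.382
grip_force: 20.0
[ 0.54088365 -0.14782438  0.18299108] 0.38244296932676203
(143, 306, 274, 18) rect@top [ 725.7 -274.1] [437.1  30.5] 45 cam [483. -89. 345.]
(82, 117, 93, 94) rect@top [ 412.  -249.6] [93.2 88.2] 89 cam [483. -89. 345.]
(216, 111, 62, 62) rect@top [ 502.2 -121.4] [62.8 63.3] 26 cam [483. -89. 345.]
(396, 0, 79, 39) rect@top [555.5 130.5] [92.7 39.6] 48 cam [483. -89. 345.]
```

View pics/w4.png

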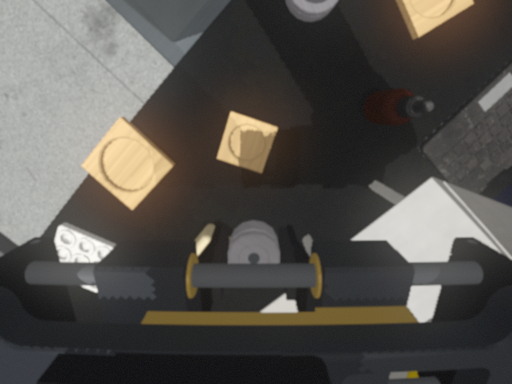

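The small cradle is at (248,142) and measures (0.502, −0.1215). The large cradle is at (128,163), and the held small weight's dot is at (254,258).

```bash
python3 -c "
from h import *
im,c=load('w4');print(onz(c,[(254,258)],.198), proj(c,[[.5409,-.1478,.198]]))"
```

```text
[[ 0.54505089 -0.1515643   0.198     ]] [[253.50666108 250.12108012]]
```

```bash
python3 -m crank '[[0.2,-0.215,0.15,-0.1,0],[0.2,-0.215,0.15,-0.35,0],[0.2,-0.215,0.15,-0.6,0],[0.2,-0.215,0.15,-0.76,0],[0.2,-0.215,0.15,-0.76,0]]'; python3 -m crank '[[0.2,0,0,-0.02,0],[0.2,0,0,-0.04,0],[0.2,0,0,-0.04,0],[0.2,0,0,-0.04,0]]'
```

```text
time: 10.78
position: [0.4959, -0.1181, 0.0292]
tool_rot: [-1.211, -2.893, 0.0]
ft_force: [-0.6, 0.5, -1.9]
grip_width: 0.382
grip_force: 20.0
time: 11.28
position: [0.4986, -0.1195, 0.0235]
tool_rot: [1.215, 2.896, -0.0]
ft_force: [0.5, -0.2, -1.3]
grip_width: 0.384
grip_force: 20.0
```

Lower by 9 mm, shifting y by +1 mm.

```bash
python3 -m crank '[[0.2,0,0.005,-0.015,0],[0.2,0,0.005,-0.03,0],[0.2,0,0.005,-0.04,0],[0.2,0,0.005,-0.046,0],[0.2,0,0.005,-0.046,0]]'
```

```text
time: 11.9
position: [0.4981, -0.1182, 0.0142]
tool_rot: [-1.215, -2.897, 0.001]
ft_force: [-2.3, 1.3, 5.2]
grip_width: 0.381
grip_force: 20.0
```

```bash
python3 -m crank '[[0.75,0,0,0,0],[0.75,0,0,0,0],[0.75,0,0,0,0],[0.75,0,0,0.15,0],[0.75,0,0,0.45,0]]'; python3 -m crank '[[0.8,0.1,-0.1,0.35,0],[0.8,0.15,-0.15,0.35,0],[0.8,0.15,-0.15,0.35,0]]'
python3 - <<'E'
from h import *
s=get_state();print(s['position']);im,c=snap('wrist','w5');cradles('w5')
a=proj(c,[[.502,-.1215,.029]])[0];print(a)
x,y=[int(v) for v in a]; cv2.imwrite("pics/c5.png",cv2.resize(im[max(y-40,0):y+40,x-40:x+40,::-1],None,fx=6,fy=6,interpolation=2))
E
```

```text
time: 12.52
position: [0.4963, -0.1179, 0.1027]
tool_rot: [-1.213, -2.892, -0.001]
ft_force: [1.3, -1.3, 1.0]
grip_width: 0.743
grip_force: 0.0
time: 12.9
position: [0.5293, -0.1495, 0.1747]
tool_rot: [1.216, 2.894, 0.001]
ft_force: [-1.3, 0.2, -0.9]
grip_width: 0.792
grip_force: 0.0
[ 0.52934691 -0.14948596  0.17471786]
(169, 287, 302, 39) rect@top [ 742.1 -212.8] [476.   70.6] 45 cam [472. -91. 337.]
(199, 231, 53, 33) rect@top [ 567.6 -245.5] [73.2 49.4] 45 cam [472. -91. 337.]
(85, 123, 95, 95) rect@top [ 411.9 -249.5] [93.1 88. ] 89 cam [472. -91. 337.]
(223, 116, 63, 63) rect@top [ 501.7 -121.4] [62.  63.3] 26 cam [472. -91. 337.]
(405, 0, 81, 43) rect@top [553.3 130.6] [94.2 42.9] 48 cam [472. -91. 337.]
[253.33789171 150.78069078]
```

View pics/c5.png

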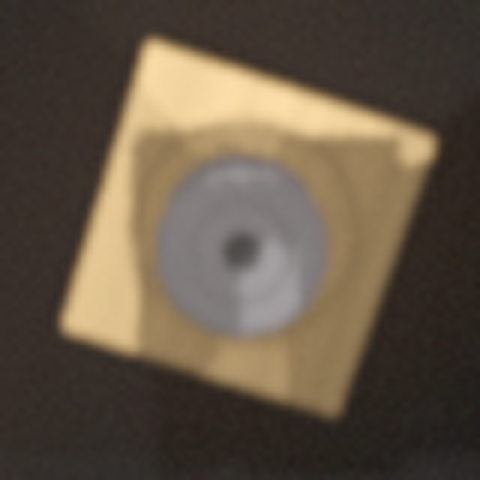

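```bash
python3 -m crank '[[1,-0.1,0.25,0,0],[1,-0.2,0.5,0,0],[1,-0.25,0.7,0,0],[1,-0.25,0.7,0,0],[1,-0.25,0.7,0,0]]'
python3 - <<'E'
from h import *
s=get_state();print(s['position']);im,c=snap('wrist','w6')
a=proj(c,[[.434,.049,.028]])[0];print(a)
x,y=[int(v) for v in a]; x0,y0=max(x-50,0),max(y-50,0);print(x0,y0); cv2.imwrite("pics/c6.png",cv2.resize(im[y0:y+50,x0:x+50,::-1],None,fx=5,fy=5,interpolation=2))
E
```

```text
time: 13.58
position: [0.4772, -0.0086, 0.1727]
tool_rot: [-1.214, -2.896, 0.002]
ft_force: [-0.3, -0.6, -0.1]
grip_width: 1.0
grip_force: 0.0
[ 0.47721124 -0.0086377   0.1726961 ]
[262.23406552 122.52896898]
212 72
```

View pics/c6.png

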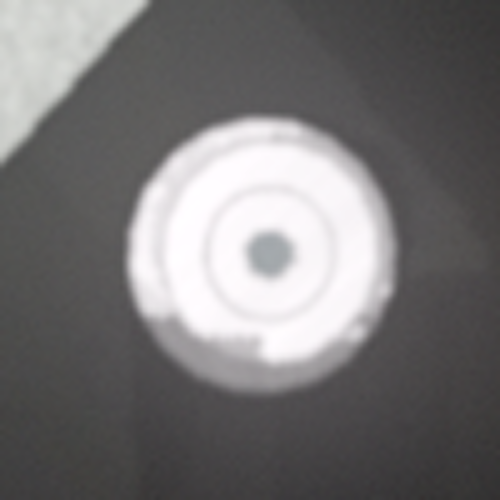

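Small is seated, its top at crop (243,250). In the stack crop the medium weight's dot is at (270,253) and the large weight's outline is centred at (262,255).

```bash
python3 -c "
from h import *
im,c=load('w6');print(onz(c,[(212+53.6,72+50.2)],.054), onz(c,[(212+52,72+50.6)],.026));print(get_state()['position'])"
```

```text
[[0.43504393 0.05173851 0.054     ]] [[0.43556776 0.05033878 0.026     ]]
[ 0.47755194 -0.00916699  0.1728528 ]
```

```bash
python3 -m crank '[[1,-0.1,0.15,0,0],[1,-0.213,0.303,0,0],[1,-0.213,0.303,-0.25,0],[1,-0.213,0.303,-0.5,0],[1,-0.213,0.303,-0.64,0]]' 25; python3 -m crank '[[1,0,0,-0.035,0],[1,0,0,-0.035,0],[1,0,0,-0.035,0]]'
```

```text
time: 14.25
position: [0.4341, 0.0511, 0.0432]
tool_rot: [-1.217, -2.893, 0.001]
ft_force: [0.1, -0.4, -0.3]
grip_width: 1.001
grip_force: 0.0
time: 14.62
position: [0.4369, 0.0521, 0.0399]
tool_rot: [1.215, 2.895, 0.001]
ft_force: [-0.7, 0.1, -0.1]
grip_width: 0.999
grip_force: 0.0
```

```bash
python3 -m crank '[[1,-0.008,0,-0.008,0],[0.3,-0.008,0,-0.008,0],[0.3,-0.008,0,-0.008,0],[0.3,-0.008,0,-0.008,0],[0.3,-0.008,0,-0.008,0]]'; python3 -m crank '[[0.3,0,0,0.05,0],[0.3,0,0,0.2,0],[0.3,0,0,0.45,0],[0.3,0.2,0.1,0.6,0],[0.3,0.4,0.2,0.6,0]]'
```

```text
time: 15.25
position: [0.4341, 0.0523, 0.0372]
tool_rot: [1.215, 2.897, 0.0]
ft_force: [-0.0, -0.1, -0.1]
grip_width: 0.63
grip_force: 0.0
time: 15.88
position: [0.5172, 0.0916, 0.1612]
tool_rot: [1.216, 2.887, -0.001]
ft_force: [-0.6, -0.4, -3.1]
grip_width: 0.515
grip_force: 25.0
```

```bash
python3 -m crank '[[0.3,0.1,0.02,0.1,0],[0.3,0.2,0.05,0.15,0],[0.3,0.27,0.05,0.15,0],[0.3,0.27,0.05,0.15,0],[0.3,0.27,0.05,0.15,0]]'
python3 - <<'E'
from h import *
print(get_state()['position'])
w,c=snap('wrist','w7');s,cs=snap('side','side7');e,ce=snap('scene','scene7');cradles('w7')
p=get_state()['position']
out=[cv2.resize(w[100:320,150:370],(400,400))]
for im,cc in((s,cs),(e,ce)):
    x,y=proj(cc,[p])[0].astype(int);print(x,y); out.append(cv2.resize(im[max(y-25,0):y+25,x-25:x+25],(400,400),interpolation=2))
cv2.imwrite("pics/c7.png",cv2.resize(cv2.hconcat(out),None,fx=.66,fy=.66)[:,:,::-1])
E
```

```text
time: 16.5
position: [0.5669, 0.102, 0.1864]
tool_rot: [-1.214, -2.896, 0.002]
ft_force: [0.5, 0.2, -3.7]
grip_width: 0.518
grip_force: 25.0
[0.56686522 0.10198915 0.18642702]
(162, 306, 274, 19) rect@top [776.1  -5. ] [442.6  31.5] 45 cam [510. 161. 349.]
(0, 231, 29, 27) rect@top [ 377.7 -225.2] [64.  22.1] 80 cam [510. 161. 349.]
(94, 228, 45, 22) rect@top [481.5 -99. ] [69.4 28.4] 59 cam [510. 161. 349.]
(219, 90, 80, 81) rect@top [530.1 148.3] [74.5 73.8] 77 cam [510. 161. 349.]
(244, 0, 52, 29) rect@top [440.9 254.3] [51.  31.4] 26 cam [510. 161. 349.]
269 136
213 167
```

View pics/c7.png

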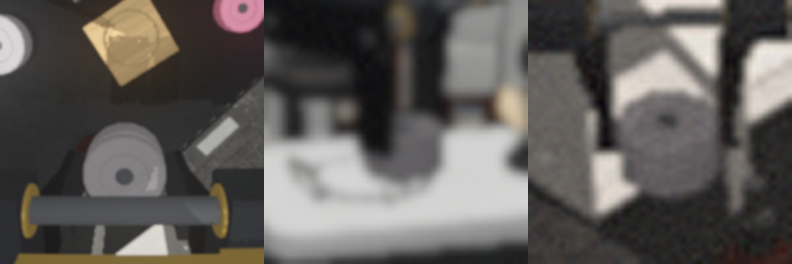

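The weight is upright in the grip. I triangulate its top dot (wrist (253,246.7), scene (214.3,164.7)) to find the grip height.

```bash
python3 -c "
from h import *
i,c=load('w7');j,d=load('scene7')
o1,a=ray(c,[(252.8,246.2)]);o2,b=ray(d,[(213.8,164.2)]);a=a[0];b=b[0]
s=np.linalg.lstsq(np.c_[a,-b],o2-o1,rcond=None)[0];P,Q=o1+s[0]*a,o2+s[1]*b;print(P,Q,np.linalg.norm(P-Q))
p=get_state()['position']
for dz in(0,.005,.01,.015): print(dz,onz(c,[(252.8,246.2)],p[2]+dz))"
```

```text
[0.56656032 0.10170164 0.19643204] [0.56696453 0.10214971 0.1964097 ] 0.0006038702890467094
0 [[0.57008907 0.09804776 0.18699384]]
0.005 [[0.56821967 0.09998344 0.19199384]]
0.01 [[0.56635027 0.10191913 0.19699384]]
0.015 [[0.56448087 0.10385482 0.20199384]]
```

Grip is 10 mm below the weight's top, centred. Place in the medium cradle at (0.531, 0.148).

```bash
python3 -m crank '[[0.3,-0.181,0.23,-0.1,0],[0.3,-0.181,0.23,-0.35,0],[0.3,-0.181,0.23,-0.55,0],[0.3,-0.181,0.23,-0.7,0],[0.3,-0.181,0.23,-0.74,0]]'; python3 -m crank '[[0.3,0,0,-0.02,0],[0.3,0,0,-0.02,0],[0.3,0,0,-0.02,0]]'
```

```text
time: 17.27
position: [0.5301, 0.1475, 0.0375]
tool_rot: [-1.214, -2.895, 0.003]
ft_force: [0.4, 0.2, -3.5]
grip_width: 0.517
grip_force: 25.0
time: 17.65
position: [0.5328, 0.1485, 0.0363]
tool_rot: [1.215, 2.895, 0.002]
ft_force: [0.5, 0.5, -2.9]
grip_width: 0.514
grip_force: 25.0
```

```bash
python3 -m crank '[[0.3,-0.008,0,-0.02,0],[0.3,-0.008,0,-0.04,0],[0.3,-0.008,0,-0.055,0],[0.3,-0.008,0,-0.06,0],[0.3,-0.008,0,-0.06,0]]'; python3 -m crank '[[0.3,0,0,-0.008,0],[0.3,0,0,-0.008,0]]'
```

```text
time: 18.27
position: [0.5303, 0.1484, 0.0232]
tool_rot: [1.215, 2.897, 0.0]
ft_force: [0.7, -0.4, -4.2]
grip_width: 0.515
grip_force: 25.0
time: 18.52
position: [0.5305, 0.1485, 0.0228]
tool_rot: [1.215, 2.897, -0.001]
ft_force: [-2.3, -1.0, 7.1]
grip_width: 0.515
grip_force: 25.0
```

```bash
python3 -m crank '[[0.9,0,0,0,0],[0.9,0,0,0,0],[0.9,0,0,0,0],[0.9,0,0,0.15,0],[0.9,0,0,0.45,0]]'; python3 -m crank '[[1,-0.05,-0.2,0.3,0],[1,-0.15,-0.5,0.35,0],[1,-0.25,-0.74,0.35,0],[1,-0.25,-0.74,0.35,0],[1,-0.25,-0.74,0.35,0]]'
python3 - <<'E'
from h import *
print(get_state()['position'])
w,c=snap('wrist','w8');cradles('w8'); print(proj(c,[[.4356,.0503,.028],[.5308,.148,.031]]))
cv2.imwrite("pics/c8.png",cv2.resize(w[40:260,180:460,::-1],None,fx=2.5,fy=2.5,interpolation=2))
E
```

```text
time: 19.15
position: [0.5285, 0.1475, 0.1105]
tool_rot: [-1.213, -2.893, 0.003]
ft_force: [1.2, -1.3, 0.3]
grip_width: 0.889
grip_force: 0.0
time: 19.77
position: [0.4805, 0.0005, 0.1817]
tool_rot: [1.216, 2.896, 0.0]
ft_force: [-0.3, 0.7, 0.2]
grip_width: 1.003
grip_force: 0.0
[0.48045208 0.00052548 0.18174206]
(232, 303, 254, 22) rect@top [754.8 -37.6] [405.8  33.1] 45 cam [423.  59. 344.]
(381, 253, 24, 44) rect@top [730.8  41.4] [31.4 80.6] 59 cam [423.  59. 344.]
(103, 250, 38, 47) rect@top [ 435.4 -243. ] [39.3 90. ] 10 cam [423.  59. 344.]
(187, 222, 45, 43) rect@top [ 498.4 -113. ] [63.5 55.3] 25 cam [423.  59. 344.]
(326, 79, 80, 85) rect@top [529.7 148. ] [76.1 75.3] 77 cam [423.  59. 344.]
(361, 0, 51, 20) rect@top [449.3 242.4] [56.9 19.3] 47 cam [423.  59. 344.]
[[255.90903569 125.99104106]
 [373.74601701 124.1301715 ]]
```

View pics/c8.png

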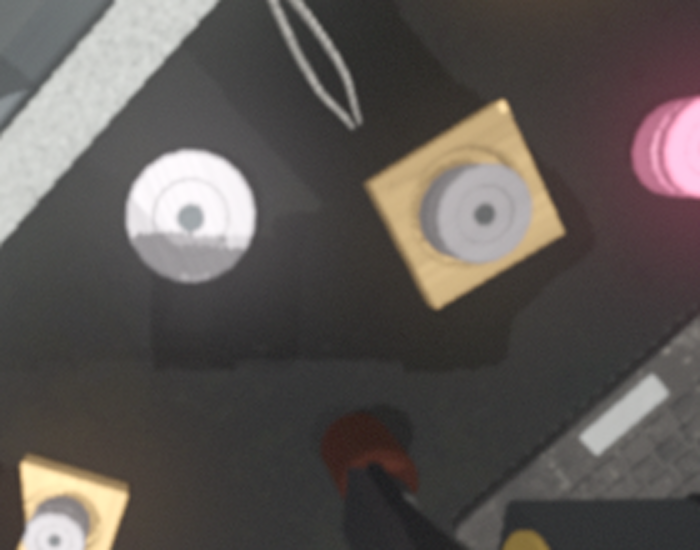

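Medium is seated, dot at (484,213) in the crop. The large weight's dot is at (190,217), matching the predicted (0.4356, 0.050). I pick it up now.

```bash
python3 -m crank '[[1,-0.1,0.12,0,0],[1,-0.224,0.248,-0.1,0],[1,-0.224,0.248,-0.35,0],[1,-0.224,0.248,-0.6,0],[1,-0.224,0.248,-0.6,0]]' 45; python3 -m crank '[[1,0,0,-0.1,0],[1,0,0,-0.2,0],[1,0,0,-0.2,0],[1,0,0,-0.2,0]]'
```

```text
time: 20.45
position: [0.4319, 0.053, 0.0587]
tool_rot: [-1.203, -2.891, -0.003]
ft_force: [0.9, 0.2, 0.0]
grip_width: 1.005
grip_force: 0.0
time: 20.95
position: [0.437, 0.0506, 0.0234]
tool_rot: [1.212, 2.895, 0.001]
ft_force: [0.2, -0.3, 0.3]
grip_width: 1.0
grip_force: 0.0
```

```bash
python3 -m crank '[[1,-0.007,0,-0.03,0],[1,-0.007,0,-0.067,0],[1,-0.007,0,-0.067,0],[0.4,-0.007,0,-0.067,0],[0.4,-0.007,0,-0.067,0]]'; python3 -m crank '[[0.4,0,0,0,0],[0.4,0,0,0,0],[0.4,0,0,0,0],[0.4,0,0,0,0]]'
```

```text
time: 21.58
position: [0.4342, 0.05, 0.0083]
tool_rot: [1.215, 2.897, 0.0]
ft_force: [0.2, 1.1, -0.7]
grip_width: 0.857
grip_force: 0.0
time: 22.08
position: [0.4345, 0.0502, 0.0083]
tool_rot: [1.215, 2.897, 0.001]
ft_force: [1.7, 0.9, -0.4]
grip_width: 0.682
grip_force: 45.0
```

```bash
python3 -m crank '[[0.4,0,0,0.1,0],[0.4,0,0,0.35,0],[0.4,0.03,-0.1,0.65,0],[0.4,0.07,-0.35,0.85,0],[0.4,0.1,-0.6,0.85,0]]';python3 -m crank '[[0.4,0,-0.25,0,0],[0.4,0,-0.5,0,0],[0.4,0,-0.75,0,0],[0.4,0,-0.98,0,0],[0.4,0,-0.98,0,0]]';python3 -m crank '[[0.4,0,-0.1,0,0],[0.4,0,-0.13,0,0],[0.4,0,-0.13,0,0],[0.4,0,-0.13,0,0]]'
python3 - <<'E'
from h import *
print(get_state()['position'])
w,c=snap('wrist','w9');cradles('w9')
cv2.imwrite("pics/c9.png",cv2.resize(w[80:300,130:380,::-1],None,fx=2.4,fy=2.4,interpolation=2))
E
```

```text
time: 22.7
position: [0.4553, -0.072, 0.1809]
tool_rot: [1.212, 2.892, -0.005]
ft_force: [0.5, -0.7, -6.0]
grip_width: 0.681
grip_force: 45.0
time: 23.32
position: [0.451, -0.2707, 0.1761]
tool_rot: [-1.225, -2.889, -0.0]
ft_force: [0.4, 1.4, -6.3]
grip_width: 0.683
grip_force: 45.0
time: 23.82
position: [0.4542, -0.2911, 0.1782]
tool_rot: [-1.213, -2.898, -0.001]
ft_force: [-0.3, 0.9, -6.2]
grip_width: 0.677
grip_force: 45.0
[ 0.45418991 -0.29105725  0.17815092]
(186, 306, 272, 19) rect@top [ 684.3 -366.9] [431.7  31. ] 45 cam [ 397. -233.  340.]
(146, 253, 18, 44) rect@top [ 450.9 -494.6] [22.7 76.7] 32 cam [ 397. -233.  340.]
(300, 197, 74, 101) rect@top [ 616.8 -266.7] [ 74.  162.1] 80 cam [ 397. -233.  340.]
(203, 80, 99, 101) rect@top [ 411.2 -250.2] [90.3 87. ] 89 cam [ 397. -233.  340.]
(347, 75, 68, 67) rect@top [ 501.1 -121.9] [64.4 62.7] 26 cam [ 397. -233.  340.]
```

View pics/c9.png

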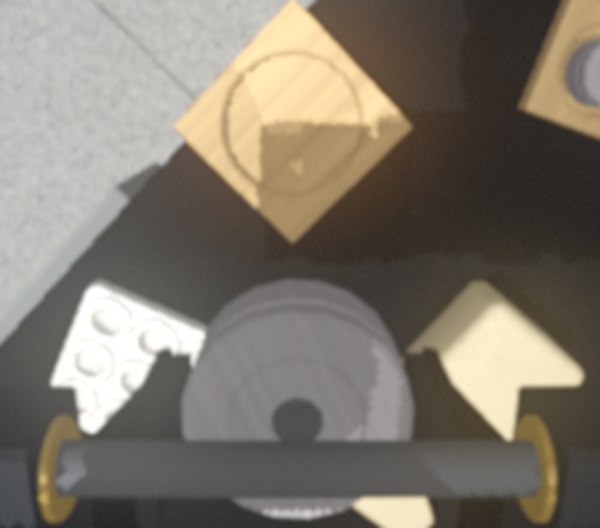

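The large cradle is centred at crop (293,122) and measures (0.4115, −0.251). The held weight's dot is at (297,420).

```bash
python3 -c "
from h import *
im,c=load('w9');p=get_state()['position'];print(p,onz(c,[(253.4,254.6)],p[2]+.0197))"
```

```text
[ 0.45425913 -0.29113123  0.17823784] [[ 0.45444138 -0.29137472  0.19793784]]
```

```bash
python3 -m crank '[[0.4,-0.1,0.1,0,0],[0.4,-0.214,0.2,-0.2,0],[0.4,-0.214,0.2,-0.45,0],[0.4,-0.214,0.2,-0.68,0],[0.4,-0.214,0.2,-0.72,0]]'; python3 -m crank '[[0.4,0,0,0,0],[0.4,0,0,0,0],[0.4,0,0,0,0]]'
```

```text
time: 24.5
position: [0.409, -0.25, 0.0318]
tool_rot: [-1.211, -2.893, -0.003]
ft_force: [-0.8, 0.1, -5.7]
grip_width: 0.679
grip_force: 45.0
time: 24.88
position: [0.4124, -0.253, 0.0357]
tool_rot: [1.214, 2.894, -0.002]
ft_force: [0.1, 0.1, -5.7]
grip_width: 0.68
grip_force: 45.0
```

Now to z ≈ 0.0145: −21 mm, with y +1.5 mm.

```bash
python3 -m crank '[[0.4,-0.003,0.008,-0.035,0],[0.4,-0.003,0.008,-0.07,0],[0.4,-0.003,0.008,-0.09,0],[0.4,-0.003,0.008,-0.1,0],[0.4,-0.003,0.008,-0.1,0]]'
```

```text
time: 25.5
position: [0.4107, -0.2504, 0.014]
tool_rot: [-1.215, -2.897, -0.001]
ft_force: [0.3, -0.2, -6.4]
grip_width: 0.682
grip_force: 45.0
```

```bash
python3 -m crank '[[0.95,0,0,0,0],[0.95,0,0,0,0],[0.95,0,0,0,0],[0.95,0,0,0.15,0],[0.95,0,0,0.45,0]]'; python3 -m crank '[[1,0.1,-0.1,0.35,0],[1,0.18,-0.18,0.35,0],[1,0.18,-0.18,0.35,0],[1,0.18,-0.18,0.35,0]]'
python3 - <<'E'
from h import *
print(get_state()['position'])
w,c=snap('wrist','w10');print(proj(c,[[.4115,-.251,.033]]));s,cs=snap('scene','scene10')
a=cv2.resize(w[60:200,190:330],(400,400),interpolation=2); b=cv2.resize(s[160:300,190:370],(514,400),interpolation=2)
cv2.imwrite("pics/c10.png",cv2.resize(cv2.hconcat([a,b])[:,:,::-1],(790,346)))
E
```

```text
time: 26.12
position: [0.4092, -0.2496, 0.1037]
tool_rot: [-1.213, -2.894, -0.004]
ft_force: [0.3, -1.5, 1.2]
grip_width: 0.947
grip_force: 0.0
time: 26.62
position: [0.446, -0.2855, 0.1734]
tool_rot: [-1.213, -2.896, -0.001]
ft_force: [-0.8, 0.4, -0.8]
grip_width: 1.002
grip_force: 0.0
[ 0.44600554 -0.28551797  0.17340292]
[[253.12403938 143.34389845]]
```

View pics/c10.png

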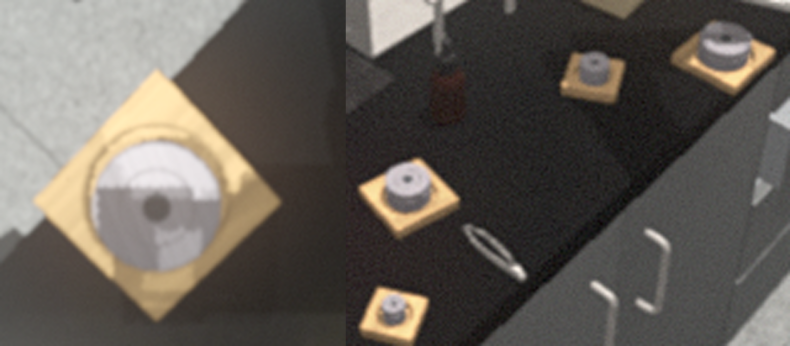

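All four weights sit flat in their own cradles. The large one's dot is at crop (156,208), and the bottle still stands.

```bash
python3 -c "
from bench import *
print(close_job())"
```

```text
the job is handed in; nothing more can be done
None
```

The job is handed in at about 27 s of the 106 s allowed: the last pictures show all four weights upright in their own recesses and the bottle standing; I never touched the block, and the hand-in gave no verdict.

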